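Stack cartons on the sloping stock stand

TASK

Stack the three cardboard cartons on the sloping grey stand, large at the bottom, then medium, then small on top: each lying flat, taped top up, along the slope in the middle of the stand's width, with a short end snug and square against the backstop. Do not shove the other loose things on the bench out of their places.

Things in the scene. Friction and masses are not known exactly. Their poses are not given: they have to be found in the camera images.
- cradle: fixed grey stand's sloping floor, 155 mm long, 140 wide, open at sides and high end; a backstop stands square on its low end, nearest the robot. Slope 18 degrees (0.314 rad). Origin: middle of the inner corner line of floor and backstop, 35 mm above the bench. x: up the slope, away from the backstop (its face is x = 0); y: across; z: square out of the floor (floor is z = 0), up the backstop
- backstop_top (a point): middle of the top edge of the backstop's face: the backstop is a flat grey board 140 mm wide, 12 mm thick, its top 110 mm above the sloping floor measured square to it
- carton_large: the large closed cardboard carton with a strip of paper tape along its top, 130 mm long (x), 64 mm wide (y), 45 mm high (z), about 400 g, give or take 30 %, stiff. Origin: centre of its underside; z points up out of its taped top. It starts lying flat on the bench, loose. Either short end is as good as the other.
- carton_medium: the medium closed cardboard carton with a strip of paper tape along its top, 112 mm long (x), 57 mm wide (y), 40 mm high (z), about 300 g, give or take 30 %, stiff. Origin: centre of its underside; z points up out of its taped top. It starts lying flat on the bench, loose. Either short end is as good as the other.
- carton_small: the small closed cardboard carton with a strip of paper tape along its top, 94 mm long (x), 50 mm wide (y), 35 mm high (z), about 200 g, give or take 30 %, stiff. Origin: centre of its underside; z points up out of its taped top. It starts lying flat on the bench, loose. Either short end is as good as the other.
- tape_roll: bystander: roll of masking tape lying flat, 90 mm across, 25 mm high; origin at its underside
- spool: bystander: white thread spool standing, 50 mm across, 50 mm high; origin at its underside
- oil_bottle: bystander: amber oil bottle standing, 60 mm across, 160 mm high; origin at its underside
- glue_jar: bystander: white glue jar, 72 mm across, 80 mm high; origin at its underside
- offcut: bystander: bare willow offcut, 150 x 45 x 30 mm, lying on the bench (not a carton); origin at its underside
- mallet: bystander: hammer lying on the bench beyond the stand
- ball_center (a point): bystander: centre of a dark red ball, 72 mm across, resting loose in the tape roll's hole
There are look-alikes about, which are no part of the job. Leave any red look-alike of the carton_medium alone.

How it is judged:
By the outcome, as a careful person would: the job done as asked, in the order asked, and still so for the second after the job is handed in, with the robot touching nothing.
It also fails if it takes over 72 s, if anything falls off the work surface, if the arm or the gripper's body presses on something with over 40 N, if the wrist force passes 120 N, or if a joint passes its speed limit or range.

ROBOT

A 6-joint arm with a two-finger parallel gripper is mounted at the origin on the work surface. World frame = base frame: x ahead of the robot, y to its left, z up, the work surface at z = 0. Lengths are in m, angles in degrees, forces in N, time in s.
With the tool pointing down it reaches from about 0.375 to 0.925 m from the base axis. Payload 5.7 kg.
Tool frame: the origin (TCP) lies at the very end of the fingers, on their centre line; the grasp point (between the pads) lies grip_point_offset behind it (grip_point_offset is the distance from the TCP to the grasp point, in m); y points along the fingers, z is the direction in which the jaws open and shut, and the axes are right-handed (so a half turn about y gives the same grasp; the last joint's range is limited). The gripper opens to 88 mm and grips with 3 to 60 N. Pads are 20 mm wide; open, the fingers measure 115 mm over their backs; the gripper's body (75 mm by 178 mm) begins 61 mm behind the grasp point.
Start: joints at [68.119, 20.558, 86.54, -0, 72.909, -6.595], TCP at [0.158, 0.579, 0.223] pointing down, gripper open.
Joint ranges: [-170.27, 170.27], [-57.76, 135], [12.27, 136.19], [-55.21, 235.2], [11.17, 155.16], [-170.74, 170.74]. Speed limits (degrees/s): [136.94, 136.94, 180, 180, 180, 180].

INTERFACE

Orientations are given as [roll, pitch, yaw] about the fixed x, y, z axes, in that order (R = Rz(yaw) Ry(pitch) Rx(roll)).
In Python, from rig import get_obs, snapshot, calibration, hand_in, masks_of, grip_point_offset gives the robot as it stands. The module is installed in compiled form; this text tells all that it offers.
- The arm moves only by the tool arm_command, never from a script. Its argument "moves" is one flat list of numbers, 6 for each row, row after row: the shift along the tool's x, y, z in units of 30 mm (1.0 is 30 mm), then the turn, a rotation vector about the tool's x, y, z in units of 5 degrees (1.0 is 5 degrees). A call has 1 to 20 rows; each row shifts and turns the commanded pose from where the row before left it, along the tool's axes as they then stand; what a row does not reach is not made up. A row lasts 1/10 s, in which the tool goes at most 50 mm and 8.59 degrees, less where a joint would pass 70% of its speed; a pose out of reach is approached as far as the arm can. A call is refused whole if a number of a shift passes 1 or a number of a turn 1, either way. A call with a gripper value outside its range is refused whole. "fingers" is the opening, from -1 (shut) to 1 (fully open), set as the call begins (left out, the last holds). The fingers move at their own pace and stop on an object; "force" is the grip in N (left out, the last holds). Time passes only in rows, so rows that do not move let the fingers close. It gives the time, the measured TCP pose, the force and the opening at its end, in the units of the state.
- get_obs(): the state, without advancing time (a new reading comes with each control period).
- snapshot(name): name is "scene" or "top" or "wrist"; returns the picture (480x640x3 uint8, red, green, blue); there is no depth.
- calibration(name): a dict with "camera_matrix" (3x3 intrinsics, pixels), "rvec" (rotation vector, rad) and "tvec" (3), from world to camera coordinates, as OpenCV has them. Camera axes: x right, y down, z forward; pixel columns grow to the right and rows downward; lengths in m; the calibration is good to about 2 mm. A picture is of the moment at which its call begins: read the wrist's pose just before it. calibration takes no time and is no camera call; for the wrist camera it gives the pose at the moment of the call.
- hand_in(): hands the job in, once; it reports no verdict.
Trained networks look in the newest picture that a camera, given by its name, has taken for a name from the list of things; names that differ only in an ending like _2 or _b are one class to them, and where a whole thing is asked for, a point or a joint stands for the part that bears it (a point fixed in the world has none). Each returns a list of dicts, best first, with "p" (0 to 1); they miss things now and then, are a little off and sometimes report something else, mostly with a low value. They report only what shows in the picture. A call takes as long as a camera call. They do not tell look-alikes from the thing itself.
- masks_of(camera, name): "pixels" (480x640 bool, what is visible of it) and "rect" ([centre column, centre row, width, height] in pixels, round what is visible of it).
The state is a dict: "time": time; "joint_pos": joint angles; "joint_velocities": joint speeds; "joint_torque": joint torques, N m; "tcp_pos": TCP position; "tcp_rot": TCP orientation; "contact_force": force on the tool from outside, world axes, zero at the start; "torque": the same for the moment, N m; "finger_gap": opening from 0.0 (shut) to 1.0 (fully open).
Only numpy, scipy, OpenCV 4.12 (cv2) and the standard library are available. Lean on these libraries where they do the work, as an engineer would, in place of code of your own. Each camera call takes 0.05 s, during which the arm holds its last target. There are 200 camera calls.

## Working session

There is one attempt and no reset: what is moved stays moved. The work goes in short steps, Python scripts to look and compute and a tool call to move; the robot and the scene stay as the last step left them, time stands still between calls to the robot, and variables do not carry over. Pictures are saved under pics/ and viewed, about 8 in all and at most 12, crops included, and the job is handed in when it is done.

Besides the shell and the picture viewer there is one more tool, called after "Call:" as a command line: name --argument value ..., lists and objects as JSON in quotes. arm_command: Moves the arm, as the interface text tells. Its arguments: {"type":"object","properties":{"moves":{"type":"array"},"fingers":{"type":"number"},"force":{"type":"number"}},"required":["moves"]}

```bash
mkdir -p pics
python3 - <<'E'
from rig import *
import cv2,numpy as np
print(get_obs(), grip_point_offset)
ims=[]
for c in ["scene","top"]:
    im=snapshot(c); cv2.imwrite(f"pics/{c}0.png",im[:,:,::-1])
    k=calibration(c); print(c,k)
    for n in ["carton_large","carton_medium","carton_small","cradle","tape_roll","oil_bottle","glue_jar","spool","offcut","mallet"]:
        for m in masks_of(c,n): print(c,n,round(m['p'],2),np.round(m['rect']))
E
```

```text
{'time': 0.0, 'joint_pos': array([ 6.81194859e+01,  2.05981123e+01,  8.65985025e+01, -8.50801742e-04,
        7.29082833e+01, -6.59371770e+00]), 'joint_velocities': array([-0.06174903, -0.04454104,  0.02586361,  0.06376107,  0.09870684,
        0.11740017]), 'joint_torque': array([-6.89722924e-05, -5.15361571e+01, -2.70724225e+01,  6.75371359e-02,
        3.48190579e-02, -1.58243784e-04]), 'tcp_pos': array([0.15793414, 0.57812637, 0.22181098]), 'tcp_rot': array([-9.01042975e+01,  1.12378620e-02, -1.52865558e+01]), 'contact_force': array([-0.30007756,  0.73840804,  0.05288822]), 'torque': array([0.03897509, 0.00864591, 0.0352077 ]), 'finger_gap': 0.9998441702863345} 0.0187
scene {'camera_matrix': array([[595.99379831,   0.        , 318.90113357],
       [  0.        , 595.99379831, 229.29777682],
       [  0.        ,   0.        ,   1.        ]]), 'rvec': array([ 2.28516982,  1.1706035 , -0.37442564]), 'tvec': array([-0.2288319 , -0.32765896,  1.64171425])}
scene carton_large 0.95 [215. 295.  51.  66.]
scene carton_medium 0.94 [146. 264.  48.  52.]
scene carton_medium 0.76 [182. 366.
[... 857 characters left out ...]

top carton_large 0.83 [453. 269.  46.  67.]
top carton_medium 0.85 [499. 343.  35.  58.]
top carton_medium 0.82 [399. 363.  50.  67.]
top carton_medium 0.69 [516. 215.  58.  57.]
top carton_medium 0.64 [385. 210.  44.  60.]
top carton_medium 0.34 [132. 261. 110. 124.]
top carton_small 0.9 [313. 286.  33.  53.]
top cradle 0.8 [130. 263. 107. 126.]
top cradle 0.43 [295. 134.  37.  44.]
top tape_roll 0.97 [295. 196.  43.  41.]
top oil_bottle 0.94 [450. 168.  43.  36.]
top glue_jar 0.61 [294. 133.  36.  40.]
top glue_jar 0.18 [195. 144.  46. 121.]
top spool 0.91 [388. 297.  30.  23.]
top offcut 0.82 [380. 137.  35.  78.]
top offcut 0.7 [296. 195.  44.  43.]
top mallet 0.86 [193. 144.  44. 123.]
```

```bash
python3 -c "
import cv2
a=cv2.imread('pics/top0.png');cv2.imwrite('pics/top0b.png',cv2.resize(a[90:420,60:560],(800,528),interpolation=cv2.INTER_CUBIC))
a=cv2.imread('pics/scene0.png');cv2.imwrite('pics/scene0b.png',cv2.resize(a[90:420,80:580],(800,528),interpolation=cv2.INTER_CUBIC))"
```

```text
(no output)
```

View pics/top0b.png

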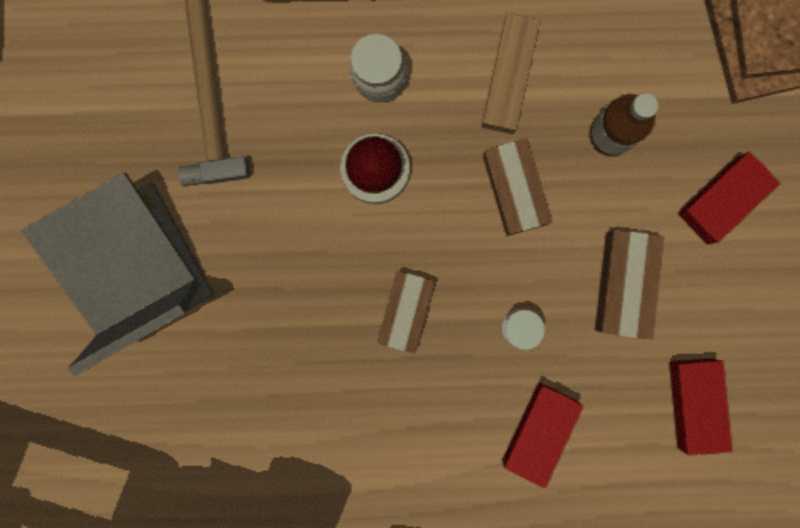

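View pics/scene0b.png

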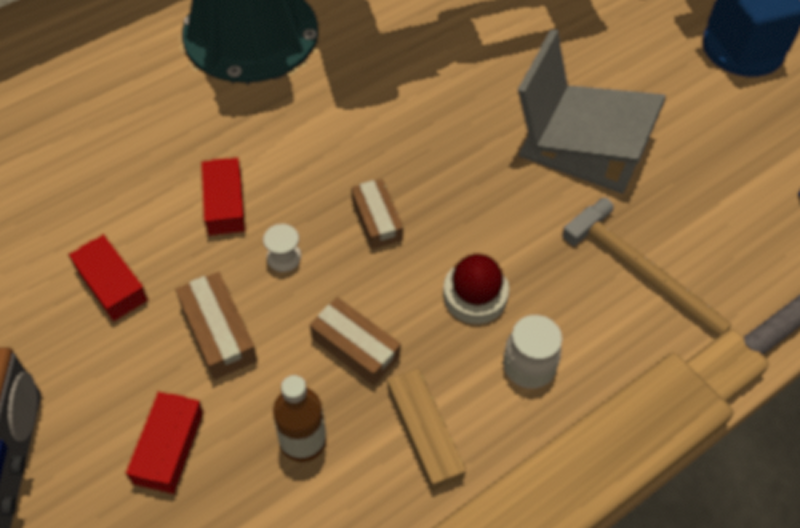

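The top picture shows three brown taped cartons, in full-frame pixels: large (453,269), medium (385,210) and small (313,286). It also shows three red look-alikes to leave alone, at (516,215), (399,363) and (499,343). The stand is at (130,262), with its backstop toward the robot. The scene view agrees.

Next I'll fit the poses to the silhouettes.

```bash
cat > h.py <<'E'
from rig import *
import cv2,numpy as np
from scipy.optimize import minimize
from scipy.spatial.transform import Rotation as Ro
DIM=dict(large=(.130,.064,.045),medium=(.112,.057,.040),small=(.094,.050,.035))
S=4
def proj(k,P): return cv2.projectPoints(np.float64(P).reshape(-1,3),k['rvec'],k['tvec'],k['camera_matrix'],None)[0].reshape(-1,2)
def box(d,off=(0,0,0)):
    return np.array([[sx*d[0]/2,sy*d[1]/2,z*d[2]] for sx in(-1,1) for sy in(-1,1) for z in(0,1)])+off
def raster(k,parts):
    m=np.zeros((480,640),np.uint8)
    for P in parts: cv2.fillConvexPoly(m,cv2.convexHull(np.round(proj(k,P)*16).astype(np.int32)),255,shift=4,lineType=cv2.LINE_AA)
    return m/255.
def soft(m): return cv2.GaussianBlur(m.astype(np.float64),(0,0),1.0)
def fit(views,model,x0,scale):
    """views: list of (calib, mask); model(x)->list of point sets"""
    vs=[(k,soft(m)) for k,m in views]
    f=lambda q: sum(((soft(raster(k,model(q*scale)))-m)**2).sum()/m.sum() for k,m in vs)
    best=minimize(f,np.array(x0)/scale,method='Nelder-Mead',options=dict(initial_simplex=np.vstack([np.array(x0)/scale]+[np.array(x0)/scale+e for e in np.eye(len(x0))]),xatol=.01,fatol=1e-5,maxiter=400))
    return best.x*scale,best.fun
def T(x,y,yaw,P,z=0): return Ro.from_euler('z',yaw).apply(P)+[x,y,z]
def ground(k,uv,z):
    R=cv2.Rodrigues(k['rvec'])[0];c=-R.T@k['tvec'].ravel()
    d=R.T@np.linalg.inv(k['camera_matrix'])@[uv[0],uv[1],1];return c+d*(z-c[2])/d[2]
A=np.deg2rad(18);RS=Ro.from_euler('y',-A)   # cradle: x axis up slope
def cradle_pts(x,y,yaw,P): return Ro.from_euler('z',yaw).apply(RS.apply(P))+[x,y,.035]
def plan(pos,R,n=None,p0=None,R0=None):
    o=get_obs(); p=o['tcp_pos'] if p0 is None else p0; Rc=Ro.from_euler('xyz',o['tcp_rot'],degrees=True) if R0 is None else R0
    rv=np.degrees((Rc.inv()*R).as_rotvec()); 
    if n is None:n=int(np.ceil(max(np.abs(rv).max()/5,np.abs(Rc.inv().apply(pos-p)).max()/.03*1.05,np.abs(R.inv().apply(pos-p)).max()/.03*1.05,1)))
    out=[];p=np.array(p)
    for i in range(n):
        s=np.round(Rc.inv().apply(pos-p)/(n-i)/.03,2); w=np.round((Rc.inv()*R).as_rotvec(degrees=True)/(n-i)/5,2)
        p=p+Rc.apply(s*.03); Rc=Rc*Ro.from_rotvec(w*5,degrees=True); out+=list(s)+list(w)
    print(n,','.join('%g'%(v+0) for v in out)); return p,Rc
E
python3 - <<'E'
from h import *
K={};V={}
for c in ["scene","top"]:
    snapshot(c);K[c]=calibration(c)
    for n in DIM: 
        ms=masks_of(c,"carton_"+n)
        V[c,n]=ms
    V[c,'cradle']=masks_of(c,'cradle')
pick={('top','large'):(453,269),('top','medium'):(385,210),('top','small'):(313,286),('scene','large'):(215,295),('scene','medium'):(300,304),('scene','small'):(316,225)}
for n,d in DIM.items():
    vs=[]
    for c in K:
        m=min(V[c,n],key=lambda m:np.hypot(*(np.array(m['rect'][:2])-pick[c,n])));vs.append((K[c],m['pixels']))
    g=ground(K['top'],pick['top',n],d[2])
    for name,v in(("both",vs),("top",vs[1:])):
        r=min((fit(v,lambda q:[T(*q,box(d))],[g[0],g[1],a],np.array([.01,.01,.2])) for a in np.arange(0,3.1,.5)),key=lambda t:t[1])
        print(n,name,r[0][:2].round(4),np.degrees(r[0][2]).round(1),round(r[1],4))
k=K['top']
def mod(q):
    f=box((.155,.14,.005),(.0775,0,-.005)); b=box((.012,.14,.115),(-.006,0,-.005))
    return [cradle_pts(*q,f),cradle_pts(*q,b)]
g=ground(k,(130,262),.05)
for name,cs in(("both",["scene","top"]),("top",["top"])):
    v=[(K[c],V[c,'cradle'][0]['pixels']) for c in cs]
    r=min((fit(v,mod,[g[0]-.05,g[1],a],np.array([.02,.02,.2])) for a in np.arange(-1.2,1.2,.3)),key=lambda t:t[1])
    print('cradle',name,r[0],np.degrees(r[0][2]),r[1])
for c in ["scene","top"]:
    im=cv2.imread(f'pics/{c}0.png')
    for P in mod(r[0]):
        u=proj(K[c],P); 
        for p in u: cv2.circle(im,tuple(int(t*16) for t in p),24,(0,255,0),-1,shift=4)
    x,y=(60,180) if c=='top' else (380,90)
    cv2.imwrite(f'pics/{c}1.png',cv2.resize(im[y:y+170,x:x+160],None,fx=2.5,fy=3.5*2.5/3.5))
a=cv2.hconcat([cv2.imread('pics/top1.png'),cv2.imread('pics/scene1.png')]);cv2.imwrite('pics/cr1.png',a)
E
```

```text
large both [ 0.4772 -0.3382] 170.4 0.0452
large top [ 0.4769 -0.3377] 170.4 0.017
medium both [ 0.6052 -0.2002] 194.4 0.0304
medium top [ 0.6052 -0.2001] 194.7 0.0058
small both [ 0.4508 -0.0537] -16.8 0.0329
small top [ 0.4507 -0.0534] -16.5 0.0121
cradle both [0.46715184 0.27196711 0.49595016] 28.41585111436881 0.016390506734007285
cradle top [0.46598337 0.2731002  0.48848489] 27.988122450707532 0.002504464363350036
```

View pics/cr1.png

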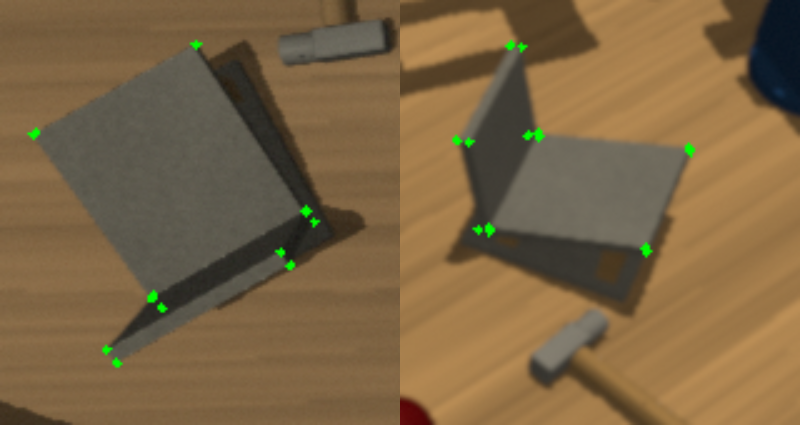

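The overlaid model corners match the stand in both views: stand at (0.4665, 0.2725), yaw 28.2°. The carton fits agree to within 1 mm between cameras. I'll plan the large pick now.

```bash
cat >> h.py <<'E'
import json
def down(yaw): return Ro.from_euler('xyz',[-90,0,yaw],degrees=True)
CR=np.array([.4665,.2725]);CY=28.2
def seat(x,z,y=0.): # tool pose at cradle coords
    R=Ro.from_euler('z',CY,degrees=True)*RS
    return R.apply([x,y,z])+[*CR,.035], R*Ro.from_euler('x',-90,degrees=True)
def go(*legs):
    try: d=json.load(open('cmd.json'));p,R=np.array(d[0]),Ro.from_quat(d[1])
    except FileNotFoundError: p,R=np.array([.158,.579,.223]),down(-15.287)
    for l in legs: p,R=plan(np.array(l[0]),l[1],*l[2:3],p0=p,R0=R)
    json.dump([list(p),list(R.as_quat())],open('cmd.json','w'))
def chk():
    o=get_obs();d=json.load(open('cmd.json'));print(round(o['time'],2),'meas-cmd mm',((o['tcp_pos']-d[0])*1000).round(1),'rot',(Ro.from_quat(d[1]).inv()*Ro.from_euler('xyz',o['tcp_rot'],degrees=True)).as_rotvec(degrees=True).round(1),'F',o['contact_force'].round(1),'gap',round(o['finger_gap']*88,1),'j',o['joint_pos'].round(0))
E
python3 - <<'E'
from h import *
go(((.45,.15,.28),down(-9.6)),((.477,-.338,.20),down(-9.6)),((.477,-.338,.010),down(-9.6)))
E
```

```text
14 0.94,-0.14,-0.8,0,-0.08,0,0.93,-0.14,-0.81,0,-0.08,0,0.93,-0.14,-0.82,0,-0.08,0,0.92,-0.13,-0.82,0,-0.08,0,0.92,-0.14,-0.83,0,-0.08,0,0.91,-0.13,-0.83,0,-0.08,0,0.91,-0.14,-0.84,0,-0.08,0,0.9,-0.13,-0.85,0,-0.08,0,0.89,-0.14,-0.85,0,-0.08,0,0.89,-0.13,-0.86,0,-0.08,0,0.88,-0.14,-0.87,0,-0.08,0,0.88,-0.13,-0.87,0,-0.09,0,0.87,-0.14,-0.88,0,-0.08,0,0.86,-0.13,-0.88,0,-0.09,0
17 0.21,0.16,-0.93,0,0,0,0.21,0.16,-0.93,0,0,0,0.21,0.16,-0.94,0,0,0,0.21,0.16,-0.93,0,0,0,0.21,0.16,-0.94,0,0,0,0.21,0.16,-0.93,0,0,0,0.21,0.16,-0.94,0,0,0,0.21,0.15,-0.93,0,0,0,0.21,0.16,-0.94,0,0,0,0.21,0.15,-0.93,0,0,0,0.21,0.16,-0.94,0,0,0,0.21,0.15,-0.93,0,0,0,0.22,0.16,-0.94,0,0,0,0.21,0.15,-0.93,0,0,0,0.22,0.16,-0.94,0,0,0,0.21,0.15,-0.93,0,0,0,0.22,0.16,-0.94,0,0,0
7 0,0.9,0,0,0,0,0,0.9,0,0,0,0,0,0.91,0,0,0,0,0,0.9,0,0,0,0,0,0.91,0,0,0,0,0,0.9,0,0,0,0,0,0.91,0,0,0,0
```

Call:
arm_command --moves '[0.94,-0.14,-0.8,0,-0.08,0,0.93,-0.14,-0.81,0,-0.08,0,0.93,-0.14,-0.82,0,-0.08,0,0.92,-0.13,-0.82,0,-0.08,0,0.92,-0.14,-0.83,0,-0.08,0,0.91,-0.13,-0.83,0,-0.08,0,0.91,-0.14,-0.84,0,-0.08,0,0.9,-0.13,-0.85,0,-0.08,0,0.89,-0.14,-0.85,0,-0.08,0,0.89,-0.13,-0.86,0,-0.08,0,0.88,-0.14,-0.87,0,-0.08,0,0.88,-0.13,-0.87,0,-0.09,0,0.87,-0.14,-0.88,0,-0.08,0,0.86,-0.13,-0.88,0,-0.09,0]' --fingers 1 --force 25

```text
time: 3.0
tcp_pos: [0.4509, 0.1484, 0.2801]
tcp_rot: [-90.0, -0.0, -9.6]
contact_force: [0.7, 0.4, 0.2]
finger_gap: 1.0
```

Call:
arm_command --moves '[0.21,0.16,-0.93,0,0,0,0.21,0.16,-0.93,0,0,0,0.21,0.16,-0.94,0,0,0,0.21,0.16,-0.93,0,0,0,0.21,0.16,-0.94,0,0,0,0.21,0.16,-0.93,0,0,0,0.21,0.16,-0.94,0,0,0,0.21,0.15,-0.93,0,0,0,0.21,0.16,-0.94,0,0,0,0.21,0.15,-0.93,0,0,0,0.21,0.16,-0.94,0,0,0,0.21,0.15,-0.93,0,0,0,0.22,0.16,-0.94,0,0,0,0.21,0.15,-0.93,0,0,0,0.22,0.16,-0.94,0,0,0,0.21,0.15,-0.93,0,0,0,0.22,0.16,-0.94,0,0,0,0,0,0,0,0,0]'

```text
time: 4.8
tcp_pos: [0.4775, -0.3418, 0.199]
tcp_rot: [-90.1, -0.0, -9.7]
contact_force: [-0.7, -0.4, -0.1]
finger_gap: 1.001
```

Run:
```python
from h import *
d=json.load(open('cmd.json'));d[0][2]+=.19;print(d[0])
o=get_obs();print(o['time'],o['tcp_pos']-d[0],o['joint_pos'].round())
im=snapshot('wrist');k=calibration('wrist')
# overlay expected large carton
P=T(.477,-.338,np.deg2rad(-9.6),box(DIM['large']))
im=np.ascontiguousarray(im[:,:,::-1])
for p in proj(k,P): cv2.circle(im,tuple(int(t) for t in p),4,(0,255,0),-1)
cv2.imwrite('pics/w1.png',im)
```

```text
[0.47710159659371515, -0.33802430151948787, 0.19999999999999982]
4.8 [ 0.00037043 -0.00374123 -0.00098103] [ -42.   21.   90.   -0.   69. -123.]
```

View pics/w1.png

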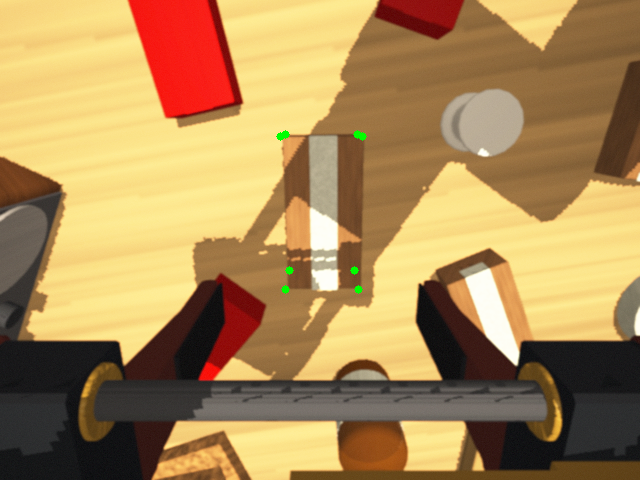

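The wrist view shows the predicted corners sitting on the large carton, from (283,135) to (358,290), within about 2 mm. The fingers are clear, so I'll descend.

Call:
arm_command --moves '[0,0.9,0,0,0,0,0,0.9,0,0,0,0,0,0.91,0,0,0,0,0,0.9,0,0,0,0,0,0.91,0,0,0,0,0,0.9,0,0,0,0,0,0.91,0,0,0,0,0,0,0,0,0,0]'

```text
time: 5.65
tcp_pos: [0.4751, -0.3352, 0.007]
tcp_rot: [-89.8, 0.3, -9.5]
contact_force: [-1.1, 0.3, 0.0]
finger_gap: 0.999
```

```bash
python3 -c "
from h import *
chk()"
```

```text
5.65 meas-cmd mm [-2.   2.8 -3. ] rot [ 0.2 -0.   0.3] F [-1.1  0.3  0. ] gap 87.9 j [ -42.   34.  100.    0.   46. -122.]
```

Call:
arm_command --moves '[0,0,0,0,0,0,0,0,0,0,0,0,0,0,0,0,0,0,0,0,0,0,0,0,0,0,0,0,0,0,0,-0.3,0,0,0,0,0,-0.7,0,0,0,0,0,-1,0,0,0,0,0,-1,0,0,0,0,0,-1,0,0,0,0,0,-1,0,0,0,0,0,-1,0,0,0,0,0,-1,0,0,0,0]' --fingers -1 --force 30

```text
time: 6.95
tcp_pos: [0.4763, -0.3375, 0.2208]
tcp_rot: [-90.0, 0.1, -9.6]
contact_force: [-0.3, -1.3, -4.4]
finger_gap: 0.729
```

Run:
```python
from h import *
d=json.load(open('cmd.json'));d[0][2]+=.21;json.dump(d,open('cmd.json','w'));chk()
p,R=seat(.077,.15);print(p)
p2,_=seat(.077,.03)
go((p,R,24),(p2,R))
```

```text
6.95 meas-cmd mm [-0.8  0.5  0.8] rot [0.  0.  0.1] F [-0.3 -1.3 -4.4] gap 64.1 j [ -42.   19.   89.   -0.   72. -122.]
[0.49018838 0.2852016  0.20145279]
24 -0.13,0.03,0.86,0.05,-0.31,-0.14,-0.1,0.03,0.86,0.05,-0.31,-0.14,-0.08,0.03,0.86,0.05,-0.31,-0.14,-0.06,0.03,0.86,0.05,-0.31,-0.15,-0.03,0.04,0.86,0.05,-0.31,-0.14,-0.01,0.04,0.87,0.05,-0.31,-0.15,0.01,0.04,0.87,0.05,-0.31,-0.14,0.03,0.05,0.86,0.05,-0.31,-0.15,0.06,0.05,0.86,0.05,-0.31,-0.14,0.08,0.06,0.86,0.05,-0.31,-0.15,0.1,0.06,0.86,0.05,-0.31,-0.14,0.12,0.07,0.85,0.05,-0.31,-0.14,0.15,0.07,0.85,0.05,-0.31,-0.15,0.17,0.08,0.85,0.05,-0.32,-0.14,0.19,0.08,0.84,0.05,-0.31,-0.15,0.21,0.09,0.84,0.05,-0.32,-0.14,0.23,0.1,0.83,0.05,-0.31,-0.15,0.26,0.1,0.82,0.05,-0.32,-0.14,0.28,0.11,0.81,0.05,-0.31,-0.15,0.3,0.12,0.81,0.05,-0.32,-0.14,0.32,0.13,0.79,0.05,-0.31,-0.15,0.34,0.13,0.79,0.05,-0.32,-0.14,0.36,0.14,0.77,0.04,-0.31,-0.15,0.37,0.15,0.77,0.05,-0.32,-0.14
5 0,0.8,0,0,0,0,0,0.8,0,0,0,0,0,0.8,0,0,0,0,0,0.8,0,0,0,0,0,0.8,0,0,0,0
```

Call:
arm_command --moves '[-0.13,0.03,0.86,0.05,-0.31,-0.14,-0.1,0.03,0.86,0.05,-0.31,-0.14,-0.08,0.03,0.86,0.05,-0.31,-0.14,-0.06,0.03,0.86,0.05,-0.31,-0.15,-0.03,0.04,0.86,0.05,-0.31,-0.14,-0.01,0.04,0.87,0.05,-0.31,-0.15,0.01,0.04,0.87,0.05,-0.31,-0.14,0.03,0.05,0.86,0.05,-0.31,-0.15,0.06,0.05,0.86,0.05,-0.31,-0.14,0.08,0.06,0.86,0.05,-0.31,-0.15,0.1,0.06,0.86,0.05,-0.31,-0.14,0.12,0.07,0.85,0.05,-0.31,-0.14,0.15,0.07,0.85,0.05,-0.31,-0.15,0.17,0.08,0.85,0.05,-0.32,-0.14]'

```text
time: 8.35
tcp_pos: [0.4835, 0.0263, 0.2086]
tcp_rot: [-88.4, -10.4, 12.1]
contact_force: [0.9, -1.0, -4.2]
finger_gap: 0.726
```

Call:
arm_command --moves '[0.19,0.08,0.84,0.05,-0.31,-0.15,0.21,0.09,0.84,0.05,-0.32,-0.14,0.23,0.1,0.83,0.05,-0.31,-0.15,0.26,0.1,0.82,0.05,-0.32,-0.14,0.28,0.11,0.81,0.05,-0.31,-0.15,0.3,0.12,0.81,0.05,-0.32,-0.14,0.32,0.13,0.79,0.05,-0.31,-0.15,0.34,0.13,0.79,0.05,-0.32,-0.14,0.36,0.14,0.77,0.04,-0.31,-0.15,0.37,0.15,0.77,0.05,-0.32,-0.14,0,0,0,0,0,0,0,0,0,0,0,0]'

```text
time: 9.55
tcp_pos: [0.4889, 0.2847, 0.2004]
tcp_rot: [-90.0, -17.8, 28.3]
contact_force: [-0.3, 0.1, -4.6]
finger_gap: 0.728
```

Run:
```python
from h import *
o=get_obs();p,R=seat(.077,.15);print(o['time'],(o['tcp_pos']-p)*1000,(R.inv()*Ro.from_euler('xyz',o['tcp_rot'],degrees=True)).as_rotvec(degrees=True),o['contact_force'],o['joint_pos'].round())
k=calibration('wrist');im=np.ascontiguousarray(snapshot('wrist')[:,:,::-1])
P=np.array([[0,-.07,0],[0,.07,0],[0,-.07,.11],[0,.07,.11],[.155,-.07,0],[.155,.07,0]])
print(proj(k,cradle_pts(*CR,np.deg2rad(CY),P)).round())
for q in proj(k,cradle_pts(*CR,np.deg2rad(CY),P)): cv2.circle(im,tuple(int(t) for t in q),4,(0,255,0),-1)
cv2.imwrite('pics/w2.png',im)
```

```text
9.55 [-1.25066736 -0.49269572 -1.07999202] [ 0.03030399 -0.08156465  0.17371574] [-0.31526775  0.05275128 -4.55259656] [ 22.  11. 107.   3.  44. -98.]
[[229. 124.]
 [412. 125.]
 [179. 127.]
 [463. 128.]
 [240. 308.]
 [400. 309.]]
```

View pics/w2.png

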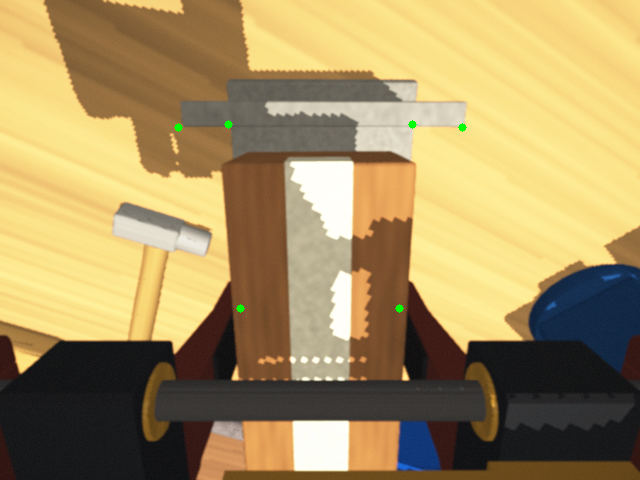

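The wrist view shows the carton square to the stand. The backstop's top face edge runs (183,126)–(466,127), against a predicted (179–463,127), so the stand sits about 1.5 mm further toward +y. I'll apply that shift and lower.

Call:
arm_command --moves '[0,0.8,0.05,0,0,0,0,0.8,0,0,0,0,0,0.8,0,0,0,0,0,0.8,0,0,0,0,0,0.8,0,0,0,0,0,0.4,0,0,0,0,0,0,0,0,0,0]'

```text
time: 10.3
tcp_pos: [0.5249, 0.3044, 0.0738]
tcp_rot: [-90.0, -17.8, 28.2]
contact_force: [-1.0, -1.0, -4.9]
finger_gap: 0.726
```

Call:
arm_command --moves '[0,0.1,0,0,0,0,0,0.1,0,0,0,0,0,0,0,0,0,0]'

```text
time: 10.6
tcp_pos: [0.5276, 0.3065, 0.0704]
tcp_rot: [-90.0, -18.0, 28.2]
contact_force: [0.1, -0.4, -4.6]
finger_gap: 0.73
```

Call:
arm_command --moves '[0,0.06,0,0,0,0,0,0,0,0,0,0]'

```text
time: 10.8
tcp_pos: [0.5278, 0.3068, 0.0699]
tcp_rot: [-90.0, -18.1, 28.3]
contact_force: [-7.0, -3.9, 10.6]
finger_gap: 0.726
```

Call:
arm_command --moves '[-0.1,-0.04,0,0,0,0,-0.1,0,0,0,0,0,-0.1,0,0,0,0,0,0,0,0,0,0,0]'

```text
time: 11.2
tcp_pos: [0.5208, 0.3029, 0.0673]
tcp_rot: [-90.0, -18.1, 28.2]
contact_force: [-0.7, -0.8, 5.7]
finger_gap: 0.729
```

Call:
arm_command --moves '[-0.05,0,0,0,0,0,0,0,0,0,0,0]'

```text
time: 11.4
tcp_pos: [0.5203, 0.3025, 0.0671]
tcp_rot: [-90.0, -18.2, 28.2]
contact_force: [0.2, -0.2, 6.3]
finger_gap: 0.731
```

Call:
arm_command --moves '[-0.05,0,0,0,0,0,0,0,0,0,0,0]'

```text
time: 11.6
tcp_pos: [0.5192, 0.3019, 0.0667]
tcp_rot: [-90.0, -18.2, 28.2]
contact_force: [-0.2, 0.0, 7.0]
finger_gap: 0.728
```

Call:
arm_command --moves '[-0.06,0,0,0,0,0,0,0,0,0,0,0]'

```text
time: 11.8
tcp_pos: [0.5182, 0.3012, 0.0663]
tcp_rot: [-90.0, -18.3, 28.2]
contact_force: [1.6, 1.1, 6.1]
finger_gap: 0.725
```

Call:
arm_command --moves '[-0.05,0,0,0,0,0,0,0,0,0,0,0]'

```text
time: 12.0
tcp_pos: [0.5182, 0.3009, 0.0663]
tcp_rot: [-90.0, -18.4, 28.2]
contact_force: [4.6, 2.3, 4.5]
finger_gap: 0.731
```

Call:
arm_command --moves '[-0.05,0,0,0,0,0,0,0,0,0,0,0]'

```text
time: 12.2
tcp_pos: [0.5182, 0.3008, 0.0663]
tcp_rot: [-90.0, -18.5, 28.2]
contact_force: [6.9, 4.0, 1.8]
finger_gap: 0.726
```

Run:
```python
from h import *
o=get_obs();R=seat(0,0)[1];print((R.inv()).apply(o['tcp_pos']-seat(0,0)[0])*1000,(R.inv()*Ro.from_euler('xyz',o['tcp_rot'],degrees=True)).as_rotvec(degrees=True),R.inv().apply(o['contact_force']))
```

```text
[ 65.72983678 -11.60400141   0.56912248] [-0.0480492   0.01885119 -0.52389559] [8.17299136 0.73379817 0.28153671]
```

Call:
arm_command --moves '[0.04,0,0,0,0,0,0,0,0,0,0,0,0,0,0,0,0,0,0,0,0,0,0,0,0,0,0,0,0,0]' --fingers 1

```text
time: 12.7
tcp_pos: [0.5138, 0.2993, 0.064]
tcp_rot: [-90.0, -17.9, 28.2]
contact_force: [-0.1, 0.1, -1.1]
finger_gap: 0.993
```

Run:
```python
from h import *
o=get_obs();print(o['finger_gap'],o['contact_force'])
k=calibration('top')
snapshot('top')
for n,z in(("oil_bottle",.08),("glue_jar",.04),("carton_medium",.04)):
    for m in masks_of('top',n): print(n,round(m['p'],2),ground(k,m['rect'][:2],z).round(3))
p,R=seat(.0614,.0114,.0015);json.dump([list(p),list(R.as_quat())],open('cmd.json','w'))
up,_=seat(.0614,.16,.0015)
go((up,R,7),((.605,-.2,.20),down(14.5)),((.605,-.2,.010),down(14.5)))
```

```text
0.9928709387992161 [-0.07327575  0.1318334  -1.11792158]
oil_bottle 0.85 [ 0.67  -0.328  0.08 ]
glue_jar 0.62 [ 0.759 -0.025  0.04 ]
carton_medium 0.94 [ 0.579 -0.467  0.04 ]
carton_medium 0.86 [ 0.604 -0.199  0.04 ]
carton_medium 0.64 [ 0.29  -0.221  0.04 ]
carton_medium 0.63 [ 0.322 -0.416  0.04 ]
7 0,-0.71,0,0,0,0,0,-0.71,0,0,0,0,0,-0.71,0,0,0,0,0,-0.71,0,0,0,0,0,-0.7,0,0,0,0,0,-0.71,0,0,0,0,0,-0.7,0,0,0,0
18 -0.2,-0.05,-0.9,-0.02,0.15,0.2,-0.19,-0.05,-0.9,-0.02,0.15,0.2,-0.18,-0.04,-0.9,-0.02,0.15,0.2,-0.16,-0.04,-0.9,-0.02,0.15,0.2,-0.15,-0.03,-0.9,-0.02,0.15,0.2,-0.14,-0.03,-0.91,-0.03,0.15,0.2,-0.13,-0.03,-0.91,-0.02,0.15,0.2,-0.12,-0.02,-0.91,-0.03,0.15,0.2,-0.11,-0.02,-0.91,-0.02,0.15,0.2,-0.1,-0.01,-0.91,-0.03,0.15,0.2,-0.08,-0.01,-0.91,-0.02,0.15,0.2,-0.07,-0.01,-0.92,-0.03,0.15,0.2,-0.06,0,-0.92,-0.02,0.15,0.2,-0.05,0,-0.92,-0.03,0.15,0.2,-0.04,0,-0.92,-0.02,0.16,0.2,-0.02,0.01,-0.91,-0.03,0.15,0.19,-0.01,0.01,-0.92,-0.02,0.16,0.2,0,0,-0.91,-0.03,0.15,0.19
7 0,0.91,0,0,0,0,0,0.9,0,0,0,0,0,0.91,0,0,0,0,0,0.9,0,0,0,0,0,0.91,0,0,0,0,0,0.9,0,0,0,0,0,0.91,0,0,0,0
```

Call:
arm_command --moves '[0,-0.71,0,0,0,0,0,-0.71,0,0,0,0,0,-0.71,0,0,0,0,0,-0.71,0,0,0,0,0,-0.7,0,0,0,0,0,-0.71,0,0,0,0,0,-0.7,0,0,0,0]'

```text
time: 13.6
tcp_pos: [0.4734, 0.2776, 0.2064]
tcp_rot: [-90.0, -18.0, 28.2]
contact_force: [0.4, 0.7, 0.5]
finger_gap: 0.995
```

Run:
```python
from h import *
o=get_obs();print(o['tcp_pos']-seat(.0614,.16,.0015)[0])
k=calibration('wrist');im=np.ascontiguousarray(snapshot('wrist')[:,:,::-1])
CR=CR+np.array([-np.sin(np.deg2rad(CY)),np.cos(np.deg2rad(CY))])*.0015
for P,c in((box(DIM['large'],(.065,0,0)),(0,255,0)),(np.array([[0,-.07,.11],[0,.07,.11],[.155,-.07,0],[.155,.07,0]]),(255,255,0))):
    for q in proj(k,cradle_pts(*CR,np.deg2rad(CY),P)): cv2.circle(im,tuple(int(t) for t in q),3,c,-1)
cv2.imwrite('pics/w3.png',im)
```

```text
[-0.00023905 -0.00045583  0.00027555]
```

View pics/w3.png

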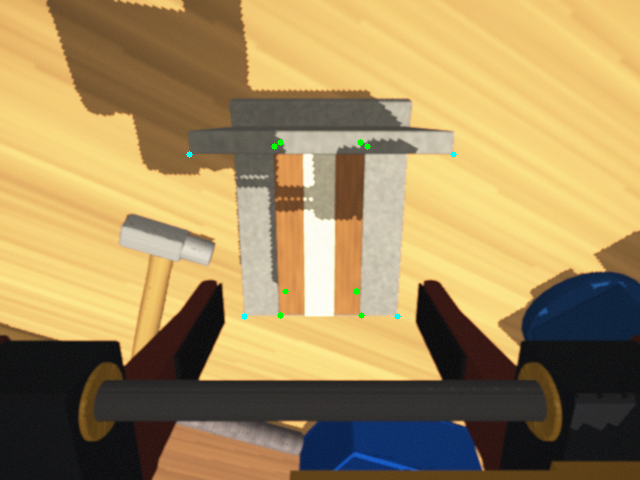

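The large carton is lying square against the backstop: columns 278–361 on a floor spanning 245–398, so within about 1 mm of centre. On to the medium.

Call:
arm_command --moves '[-0.2,-0.05,-0.9,-0.02,0.15,0.2,-0.19,-0.05,-0.9,-0.02,0.15,0.2,-0.18,-0.04,-0.9,-0.02,0.15,0.2,-0.16,-0.04,-0.9,-0.02,0.15,0.2,-0.15,-0.03,-0.9,-0.02,0.15,0.2,-0.14,-0.03,-0.91,-0.03,0.15,0.2,-0.13,-0.03,-0.91,-0.02,0.15,0.2,-0.12,-0.02,-0.91,-0.03,0.15,0.2,-0.11,-0.02,-0.91,-0.02,0.15,0.2,-0.1,-0.01,-0.91,-0.03,0.15,0.2,-0.08,-0.01,-0.91,-0.02,0.15,0.2,-0.07,-0.01,-0.92,-0.03,0.15,0.2,-0.06,0,-0.92,-0.02,0.15,0.2,-0.05,0,-0.92,-0.03,0.15,0.2,-0.04,0,-0.92,-0.02,0.16,0.2,-0.02,0.01,-0.91,-0.03,0.15,0.19,-0.01,0.01,-0.92,-0.02,0.16,0.2,0,0,-0.91,-0.03,0.15,0.19,0,0,0,0,0,0,0,0,0,0,0,0]'

```text
time: 15.65
tcp_pos: [0.6051, -0.2, 0.1987]
tcp_rot: [-89.9, 0.0, 14.5]
contact_force: [0.1, -0.5, 0.1]
finger_gap: 1.002
```

Call:
arm_command --moves '[0,0.91,0,0,0,0,0,0.9,0,0,0,0,0,0.91,0,0,0,0,0,0.9,0,0,0,0,0,0.91,0,0,0,0,0,0.9,0,0,0,0,0,0.91,0,0,0,0,0,0,0,0,0,0]'

```text
time: 16.45
tcp_pos: [0.6018, -0.1974, 0.006]
tcp_rot: [-89.7, 0.3, 14.6]
contact_force: [-1.0, 0.5, -0.6]
finger_gap: 1.004
```

```bash
python3 -c "
from h import *
chk()"
```

```text
16.45 meas-cmd mm [-3.2  2.6 -3.9] rot [ 0.3 -0.1  0.3] F [-1.   0.5 -0.6] gap 88.4 j [ -24.   37.   92.    0.   51. -129.]
```

Call:
arm_command --moves '[0,0,0,0,0,0,0,0,0,0,0,0,0,0,0,0,0,0,0,0,0,0,0,0,0,0,0,0,0,0,0,-0.3,0,0,0,0,0,-0.7,0,0,0,0,0,-1,0,0,0,0,0,-1,0,0,0,0,0,-1,0,0,0,0,0,-1,0,0,0,0,0,-1,0,0,0,0,0,-1,0,0,0,0]' --fingers -1 --force 30

```text
time: 17.75
tcp_pos: [0.6045, -0.1998, 0.2205]
tcp_rot: [-90.0, 0.1, 14.5]
contact_force: [0.5, 0.4, -4.0]
finger_gap: 0.645
```

Run:
```python
from h import *
d=json.load(open('cmd.json'));d[0][2]+=.21;json.dump(d,open('cmd.json','w'));chk()
p,R=seat(.068,.19,.002);print(p)
go((p,R,19))
```

```text
17.75 meas-cmd mm [-0.5  0.2  0.6] rot [ 0.  -0.   0.1] F [ 0.5  0.4 -4. ] gap 56.7 j [ -24.   24.   82.   -0.   75. -129.]
[0.47080625 0.27707835 0.23671389]
19 -0.02,-0.03,0.87,0.02,-0.14,-0.19,-0.01,-0.03,0.87,0.02,-0.14,-0.19,0,-0.03,0.87,0.02,-0.14,-0.19,0.02,-0.03,0.87,0.02,-0.14,-0.19,0.03,-0.02,0.87,0.02,-0.14,-0.19,0.04,-0.02,0.87,0.02,-0.14,-0.19,0.05,-0.02,0.87,0.02,-0.14,-0.19,0.06,-0.02,0.87,0.02,-0.14,-0.19,0.07,-0.01,0.87,0.03,-0.14,-0.19,0.08,-0.01,0.86,0.02,-0.15,-0.19,0.09,-0.01,0.86,0.03,-0.14,-0.19,0.1,0,0.86,0.02,-0.15,-0.19,0.11,0,0.86,0.03,-0.14,-0.19,0.12,0,0.86,0.03,-0.15,-0.19,0.14,0.01,0.86,0.02,-0.14,-0.18,0.15,0.01,0.86,0.03,-0.15,-0.19,0.16,0.02,0.86,0.02,-0.14,-0.18,0.16,0.02,0.85,0.03,-0.15,-0.19,0.18,0.03,0.85,0.02,-0.14,-0.18
```

Call:
arm_command --moves '[-0.02,-0.03,0.87,0.02,-0.14,-0.19,-0.01,-0.03,0.87,0.02,-0.14,-0.19,0,-0.03,0.87,0.02,-0.14,-0.19,0.02,-0.03,0.87,0.02,-0.14,-0.19,0.03,-0.02,0.87,0.02,-0.14,-0.19,0.04,-0.02,0.87,0.02,-0.14,-0.19,0.05,-0.02,0.87,0.02,-0.14,-0.19,0.06,-0.02,0.87,0.02,-0.14,-0.19,0.07,-0.01,0.87,0.03,-0.14,-0.19,0.08,-0.01,0.86,0.02,-0.15,-0.19,0.09,-0.01,0.86,0.03,-0.14,-0.19,0.1,0,0.86,0.02,-0.15,-0.19,0.11,0,0.86,0.03,-0.14,-0.19,0.12,0,0.86,0.03,-0.15,-0.19,0.14,0.01,0.86,0.02,-0.14,-0.18,0.15,0.01,0.86,0.03,-0.15,-0.19,0.16,0.02,0.86,0.02,-0.14,-0.18,0.16,0.02,0.85,0.03,-0.15,-0.19,0.18,0.03,0.85,0.02,-0.14,-0.18,0,0,0,0,0,0]'

```text
time: 19.75
tcp_pos: [0.4689, 0.2785, 0.2358]
tcp_rot: [-89.9, -17.9, 28.4]
contact_force: [0.3, 0.3, -3.2]
finger_gap: 0.648
```

Call:
arm_command --moves '[0,0.84,0,0,0,0,0,0.84,0,0,0,0,0,0.84,0,0,0,0,0,0.84,0,0,0,0,0,0.84,0,0,0,0,0,0,0,0,0,0,0,0,0,0,0,0]'

```text
time: 20.45
tcp_pos: [0.5048, 0.2945, 0.116]
tcp_rot: [-90.0, -17.8, 28.2]
contact_force: [-0.7, 0.3, -3.6]
finger_gap: 0.648
```

Call:
arm_command --moves '[0,0.1,0,0,0,0,0,0.1,0,0,0,0,0,0,0,0,0,0]'

```text
time: 20.75
tcp_pos: [0.5073, 0.2962, 0.1113]
tcp_rot: [-90.0, -18.0, 28.2]
contact_force: [-0.8, -0.1, -3.5]
finger_gap: 0.649
```

Call:
arm_command --moves '[0,0.06,0,0,0,0,0,0,0,0,0,0]'

```text
time: 20.95
tcp_pos: [0.5078, 0.2965, 0.1094]
tcp_rot: [-90.0, -18.0, 28.2]
contact_force: [-1.2, -0.8, -0.6]
finger_gap: 0.645
```

Call:
arm_command --moves '[-0.1,0.02,0,0,0,0,-0.1,0,0,0,0,0,-0.1,0,0,0,0,0,0,0,0,0,0,0]'

```text
time: 21.35
tcp_pos: [0.5018, 0.2931, 0.1071]
tcp_rot: [-90.0, -18.2, 28.2]
contact_force: [0.0, -1.1, 6.5]
finger_gap: 0.647
```

Call:
arm_command --moves '[-0.08,0,0,0,0,0,-0.03,0,0,0,0,0,0,0,0,0,0,0]'

```text
time: 21.65
tcp_pos: [0.4993, 0.2917, 0.1062]
tcp_rot: [-90.0, -18.2, 28.2]
contact_force: [0.7, 0.3, 6.8]
finger_gap: 0.647
```

Call:
arm_command --moves '[-0.05,0,0,0,0,0,0,0,0,0,0,0]'

```text
time: 21.85
tcp_pos: [0.4981, 0.291, 0.1058]
tcp_rot: [-90.0, -18.2, 28.2]
contact_force: [1.0, 0.8, 6.8]
finger_gap: 0.645
```

Call:
arm_command --moves '[-0.06,0,0,0,0,0,0,0,0,0,0,0]'

```text
time: 22.05
tcp_pos: [0.4976, 0.2907, 0.1056]
tcp_rot: [-90.0, -18.4, 28.2]
contact_force: [3.9, 2.0, 6.0]
finger_gap: 0.648
```

Call:
arm_command --moves '[-0.05,0,0,0,0,0,0,0,0,0,0,0]'

```text
time: 22.25
tcp_pos: [0.4976, 0.2906, 0.1056]
tcp_rot: [-90.0, -18.5, 28.2]
contact_force: [5.6, 3.7, 4.0]
finger_gap: 0.647
```

Run:
```python
from h import *
o=get_obs();R=seat(0,0)[1];print((R.inv()).apply(o['tcp_pos']-seat(0,0)[0])*1000,(R.inv()*Ro.from_euler('xyz',o['tcp_rot'],degrees=True)).as_rotvec(degrees=True),R.inv().apply(o['contact_force']))
```

```text
[ 56.07022392 -56.05056537   1.28143904] [-0.0334048   0.01386471 -0.48427392] [ 7.62458125 -1.68318359  0.62290843]
```

Call:
arm_command --moves '[0.04,0,0,0,0,0,0,0,0,0,0,0,0,0,0,0,0,0,0,0,0,0,0,0,0,0,0,0,0,0]' --fingers 1

```text
time: 22.75
tcp_pos: [0.4939, 0.2891, 0.1031]
tcp_rot: [-90.0, -17.9, 28.2]
contact_force: [0.4, 0.0, 0.4]
finger_gap: 0.991
```

Run:
```python
from h import *
p,R=seat(.0521,.0556,.002);json.dump([list(p),list(R.as_quat())],open('cmd.json','w'));chk()
up,_=seat(.0521,.19,.002)
go((up,R,6),((.4508,-.0537,.18),down(-16.7)),((.4508,-.0537,.008),down(-16.7)))
```

```text
22.75 meas-cmd mm [-0.2 -0.5 -0.9] rot [ 0.  -0.   0.1] F [0.4 0.  0.4] gap 87.2 j [ 22.  20. 113.   4.  30. -99.]
6 0,-0.75,0,0,0,0,0,-0.75,0,0,0,0,0,-0.75,0,0,0,0,0,-0.74,0,0,0,0,0,-0.75,0,0,0,0,0,-0.74,0,0,0,0
11 -0.51,0,-0.85,-0.13,0.81,0.31,-0.44,0.02,-0.89,-0.13,0.81,0.31,-0.38,0.05,-0.92,-0.13,0.81,0.31,-0.31,0.06,-0.94,-0.13,0.81,0.31,-0.24,0.08,-0.96,-0.13,0.81,0.31,-0.17,0.1,-0.97,-0.13,0.81,0.31,-0.1,0.12,-0.98,-0.13,0.81,0.31,-0.03,0.13,-0.99,-0.13,0.81,0.31,0.04,0.14,-0.98,-0.12,0.81,0.31,0.12,0.14,-0.98,-0.13,0.81,0.31,0.19,0.16,-0.96,-0.12,0.8,0.32
7 0,0.82,0,0,0,0,0,0.82,0,0,0,0,0,0.82,0,0,0,0,0,0.82,0,0,0,0,0,0.82,0,0,0,0,0,0.81,0,0,0,0,0,0.82,0,0,0,0
```

Call:
arm_command --moves '[0,-0.75,0,0,0,0,0,-0.75,0,0,0,0,0,-0.75,0,0,0,0,0,-0.74,0,0,0,0,0,-0.75,0,0,0,0,0,-0.74,0,0,0,0,0,0,0,0,0,0]'

```text
time: 23.45
tcp_pos: [0.4588, 0.2701, 0.234]
tcp_rot: [-90.0, -18.2, 28.2]
contact_force: [0.3, 0.0, -0.3]
finger_gap: 1.002
```

Run:
```python
from h import *
k=calibration('wrist');im=np.ascontiguousarray(snapshot('wrist')[:,:,::-1])
CR=CR+np.array([-np.sin(np.deg2rad(CY)),np.cos(np.deg2rad(CY))])*.0015
for P,c in((box(DIM['large'],(.065,0,0)),(0,255,0)),(box(DIM['medium'],(.056,0,.045)),(255,0,255)),(np.array([[0,-.07,.11],[0,.07,.11],[.155,-.07,0],[.155,.07,0]]),(255,255,0))):
    for q in proj(k,cradle_pts(*CR,np.deg2rad(CY),P)): cv2.circle(im,tuple(int(t) for t in q),3,c,-1)
cv2.imwrite('pics/w4.png',im)
```

```text
(no output)
```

View pics/w4.png

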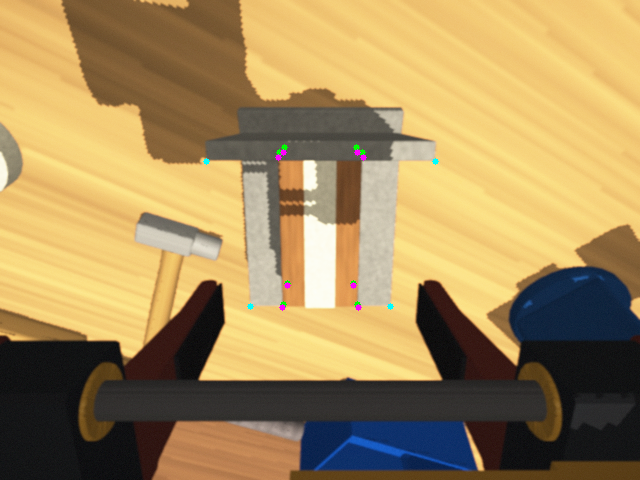

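The medium carton is in place at columns 281–359, square and centred on the model. Now the small.

Call:
arm_command --moves '[-0.51,0,-0.85,-0.13,0.81,0.31,-0.44,0.02,-0.89,-0.13,0.81,0.31,-0.38,0.05,-0.92,-0.13,0.81,0.31,-0.31,0.06,-0.94,-0.13,0.81,0.31,-0.24,0.08,-0.96,-0.13,0.81,0.31,-0.17,0.1,-0.97,-0.13,0.81,0.31,-0.1,0.12,-0.98,-0.13,0.81,0.31,-0.03,0.13,-0.99,-0.13,0.81,0.31,0.04,0.14,-0.98,-0.12,0.81,0.31,0.12,0.14,-0.98,-0.13,0.81,0.31,0.19,0.16,-0.96,-0.12,0.8,0.32,0,0,0,0,0,0,0,0,0,0,0,0]'

```text
time: 24.8
tcp_pos: [0.4506, -0.0538, 0.178]
tcp_rot: [-90.0, 0.2, -16.7]
contact_force: [-0.2, 0.0, 0.4]
finger_gap: 0.998
```

Call:
arm_command --moves '[0,0.82,0,0,0,0,0,0.82,0,0,0,0,0,0.82,0,0,0,0,0,0.82,0,0,0,0,0,0.82,0,0,0,0,0,0.81,0,0,0,0,0,0.82,0,0,0,0,0,0,0,0,0,0,0,0,0,0,0,0]'

```text
time: 25.7
tcp_pos: [0.4503, -0.0528, 0.0074]
tcp_rot: [-90.0, 0.1, -16.6]
contact_force: [0.5, -0.1, -0.1]
finger_gap: 1.001
```

```bash
python3 -c "
from h import *
chk()"
```

```text
25.7 meas-cmd mm [-0.5  0.8 -0.5] rot [-0.  -0.1  0.1] F [ 0.5 -0.1 -0.1] gap 88.1 j [-15.  28. 116.   0.  36. -89.]
```

Call:
arm_command --moves '[0,0,0,0,0,0,0,0,0,0,0,0,0,0,0,0,0,0,0,0,0,0,0,0,0,0,0,0,0,0,0,-0.3,0,0,0,0,0,-0.7,0,0,0,0,0,-1,0,0,0,0,0,-1,0,0,0,0,0,-1,0,0,0,0,0,-1,0,0,0,0,0,-1,0,0,0,0,0,-1,0,0,0,0]' --fingers -1 --force 25

```text
time: 27.0
tcp_pos: [0.4504, -0.0537, 0.2192]
tcp_rot: [-90.0, 0.1, -16.7]
contact_force: [-0.1, -0.0, -2.0]
finger_gap: 0.568
```

Run:
```python
from h import *
d=json.load(open('cmd.json'));d[0][2]+=.21;json.dump(d,open('cmd.json','w'));chk()
p,R=seat(.059,.20,.002);print(p)
go((p,R,13))
```

```text
27.0 meas-cmd mm [-0.4 -0.1  1.2] rot [-0. -0.  0.] F [-0.1 -0.  -2. ] gap 50.0 j [-16.   9. 104.  -0.  67. -89.]
[0.46053934 0.27157329 0.24344331]
13 -0.22,-0.07,0.81,0.11,-0.68,-0.26,-0.17,-0.06,0.82,0.11,-0.69,-0.26,-0.11,-0.06,0.83,0.11,-0.68,-0.26,-0.06,-0.05,0.83,0.11,-0.69,-0.26,-0.01,-0.04,0.83,0.11,-0.68,-0.26,0.04,-0.04,0.83,0.11,-0.69,-0.26,0.09,-0.03,0.83,0.11,-0.69,-0.26,0.14,-0.01,0.83,0.1,-0.68,-0.26,0.19,0,0.82,0.11,-0.69,-0.27,0.23,0.01,0.8,0.1,-0.68,-0.26,0.28,0.02,0.79,0.11,-0.69,-0.27,0.33,0.03,0.77,0.1,-0.68,-0.26,0.37,0.05,0.74,0.11,-0.69,-0.27
```

Next I'll descend from z=.20 to .101 (3.3 units), then feel for contact.

Call:
arm_command --moves '[-0.22,-0.07,0.81,0.11,-0.68,-0.26,-0.17,-0.06,0.82,0.11,-0.69,-0.26,-0.11,-0.06,0.83,0.11,-0.68,-0.26,-0.06,-0.05,0.83,0.11,-0.69,-0.26,-0.01,-0.04,0.83,0.11,-0.68,-0.26,0.04,-0.04,0.83,0.11,-0.69,-0.26,0.09,-0.03,0.83,0.11,-0.69,-0.26,0.14,-0.01,0.83,0.1,-0.68,-0.26,0.19,0,0.82,0.11,-0.69,-0.27,0.23,0.01,0.8,0.1,-0.68,-0.26,0.28,0.02,0.79,0.11,-0.69,-0.27,0.33,0.03,0.77,0.1,-0.68,-0.26,0.37,0.05,0.74,0.11,-0.69,-0.27,0,0,0,0,0,0,0,0,0,0,0,0]'

```text
time: 28.5
tcp_pos: [0.4601, 0.2709, 0.2429]
tcp_rot: [-90.0, -17.9, 28.2]
contact_force: [-0.4, -0.5, -1.5]
finger_gap: 0.566
```

Call:
arm_command --moves '[0,0.8,0,0,0,0,0,0.8,0,0,0,0,0,0.8,0,0,0,0,0,0.6,0,0,0,0,0,0.3,0,0,0,0,0,0,0,0,0,0,0,0,0,0,0,0]'

```text
time: 29.2
tcp_pos: [0.4881, 0.2852, 0.1493]
tcp_rot: [-90.0, -18.0, 28.2]
contact_force: [-0.1, 0.0, -2.0]
finger_gap: 0.567
```

Call:
arm_command --moves '[0,0.1,0,0,0,0,0,0.08,0,0,0,0,0,0,0,0,0,0]'

```text
time: 29.5
tcp_pos: [0.4895, 0.2865, 0.144]
tcp_rot: [-90.0, -18.0, 28.2]
contact_force: [-0.5, -0.2, -0.8]
finger_gap: 0.567
```

Call:
arm_command --moves '[0,0.06,0,0,0,0,0,0,0,0,0,0]'

```text
time: 29.7
tcp_pos: [0.4901, 0.2869, 0.1423]
tcp_rot: [-90.0, -18.0, 28.2]
contact_force: [-0.9, -0.5, 1.4]
finger_gap: 0.565
```

Call:
arm_command --moves '[-0.1,0,0,0,0,0,-0.1,0,0,0,0,0,-0.1,0,0,0,0,0,-0.08,0,0,0,0,0,0,0,0,0,0,0]'

```text
time: 30.2
tcp_pos: [0.4802, 0.2815, 0.1387]
tcp_rot: [-90.0, -18.0, 28.2]
contact_force: [-0.3, 0.4, 5.0]
finger_gap: 0.565
```

Call:
arm_command --moves '[-0.05,0,0,0,0,0,0,0,0,0,0,0]'

```text
time: 30.4
tcp_pos: [0.48, 0.2814, 0.1387]
tcp_rot: [-90.0, -18.1, 28.2]
contact_force: [1.8, 1.7, 4.2]
finger_gap: 0.568
```

Call:
arm_command --moves '[-0.05,0,0,0,0,0,0,0,0,0,0,0]'

```text
time: 30.6
tcp_pos: [0.48, 0.2813, 0.1388]
tcp_rot: [-90.0, -18.2, 28.2]
contact_force: [4.2, 3.8, 4.0]
finger_gap: 0.563
```

Call:
arm_command --moves '[-0.05,0,0,0,0,0,0,0,0,0,0,0]'

```text
time: 30.8
tcp_pos: [0.48, 0.2812, 0.1389]
tcp_rot: [-90.0, -18.4, 28.2]
contact_force: [6.0, 5.8, 1.9]
finger_gap: 0.564
```

Call:
arm_command --moves '[0.04,0,0,0,0,0,0,0,0,0,0,0,0,0,0,0,0,0,0,0,0,0,0,0,0,0,0,0,0,0]' --fingers 1

```text
time: 31.3
tcp_pos: [0.477, 0.2799, 0.1371]
tcp_rot: [-90.0, -17.9, 28.2]
contact_force: [-0.0, 0.8, 0.6]
finger_gap: 0.977
```

Call:
arm_command --moves '[0,-0.5,0,0,0,0,0,-0.8,0,0,0,0,0,-0.8,0,0,0,0,0,-0.8,0,0,0,0,0,-0.8,0,0,0,0,0,-0.6,0,0,0,0,0,0,0,0,0,0]'

```text
time: 32.0
tcp_pos: [0.4433, 0.2616, 0.2626]
tcp_rot: [-90.0, -18.2, 28.2]
contact_force: [0.0, 0.4, -0.5]
finger_gap: 0.998
```

Run:
```python
from h import *
k=calibration('wrist');im=np.ascontiguousarray(snapshot('wrist')[:,:,::-1])
CR=CR+np.array([-np.sin(np.deg2rad(CY)),np.cos(np.deg2rad(CY))])*.0015
L=((box(DIM['large'],(.065,0,0)),(0,255,0)),(box(DIM['medium'],(.056,0,.045)),(255,0,255)),(box(DIM['small'],(.047,0,.085)),(255,255,0)))
for P,c in L:
    for q in proj(k,cradle_pts(*CR,np.deg2rad(CY),P)): cv2.circle(im,tuple(int(t) for t in q),2,c,-1)
ks=calibration('scene');b=np.ascontiguousarray(snapshot('scene')[:,:,::-1])
a=cv2.resize(im[90:340,190:440],(400,400));b=cv2.resize(b[80:240,360:520],(400,400),interpolation=cv2.INTER_CUBIC)
cv2.imwrite('pics/f.png',cv2.hconcat([a,b]))
```

```text
(no output)
```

View pics/f.png

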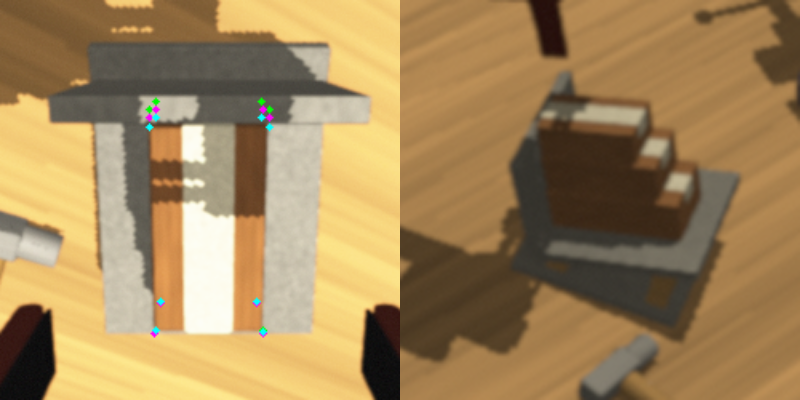

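The stack is stepped correctly (large, medium, small). It sits square and centred on the predicted corners, against the backstop in both views, and the gripper is clear. I'll do a quick bystander check and hand in.

Run:
```python
from h import *
snapshot('top')
for n in ["tape_roll","oil_bottle","glue_jar","spool","offcut","mallet","carton_medium"]: print(n,[np.round(m['rect']).tolist() for m in masks_of('top',n) if m['p']>.5])
o=get_obs();print(o['time'],o['contact_force'].round(1)); print(hand_in())
```

```text
tape_roll [[296.0, 196.0, 39.0, 42.0]]
oil_bottle [[192.0, 143.0, 43.0, 123.0], [451.0, 169.0, 43.0, 41.0]]
glue_jar [[294.0, 133.0, 36.0, 41.0]]
spool [[388.0, 293.0, 27.0, 25.0]]
offcut [[381.0, 136.0, 33.0, 74.0]]
mallet [[192.0, 142.0, 50.0, 120.0]]
carton_medium [[500.0, 343.0, 36.0, 61.0], [518.0, 216.0, 63.0, 56.0], [400.0, 364.0, 51.0, 67.0], [124.0, 261.0, 64.0, 52.0]]
32.5 [ 0.3 -0.  -0.1]
the job is handed in; nothing more can be done
None
```

The three cartons are stacked on the stand: large, then medium, then small, each taped side up. I pushed each one down the slope until I felt it touch the backstop (about 7–9 N), then let go and backed the gripper away. The job was handed in at 32.5 s.

- **Stack position:** the last wrist and scene pictures show the stack square and stepped correctly. It sits against the backstop and within about 1–2 mm of the middle of the stand's width.
- **Other things on the bench:** the tape roll, bottle, jar, offcut, mallet and the three red look-alikes all show within 1–2 pixels (about 4 mm) of where they started in the top view. I did not check the ball separately.
- **Two readings that disagreed:**
  - The spool's outline centre shifted by 4 pixels, probably because its shadow changed; the arm did not go near it.
  - The network also reported the mallet as an oil bottle, which is a false label.

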